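# Load a culture dish into the spring-fed dish feeder

### The job

Load the loose culture dish into the spring-fed dish feeder: lay it flat in the mouth, on top of the two sprung catches, and push it straight down against the spring until both catches snap back over it, then let go, so that it stays held down on top of the dish that is already inside. Leave the other things on the bench where they stand.

Things in the scene. Friction and masses are not known exactly. Their poses are not given: they have to be found in the camera images.
- dish_center (a point): centre (half-way up) of the loose round culture dish that is to be loaded: a closed shallow clear plastic dish, 61 mm in diameter, 15 mm tall, about 30 g (weight varies), lying flat on the bench; pick it across its rim with the fingertips. z up.
- dish_loaded_center (a point): centre of the like dish (61 mm in diameter, 15 mm tall) that is already in the feeder, held down under the catches on top of the sprung follower.
- feeder_mouth (a point): point on the feeder's vertical axis, level with the top faces of its two catches, 91.5 mm above the bench; z up. The fingers that hold the dish can go down at the +y and -y sides (in line along this y axis), open from the base up in a gap 38 mm wide. A dish lying on the catches has its centre 7.5 mm above this point; a loaded one 10.5 mm below it.
- feeder: feeder, fixed to the bench; origin on the bench, axes as of the mouth. Round base 104 mm wide, 10 mm thick; four guide posts 10 mm wide at 45, 135, 225, 315 degrees from x, leaving a round bay 65 mm wide; post tops flare out from 8 to 24 mm above the mouth point, to 78 mm apart. Catch brackets at +x and -x reach 44.5 mm from the axis, 4 mm above the mouth point.
- catch_a (a joint): angle (rad) of the catch at +x: a level steel flap 22 mm wide, 3 mm thick, tip 24.5 mm from the axis. 0 is level, growing as it swings down; never up. It yields to a dish pushed down and springs back when the dish's top is 14 mm or more below the mouth point; let go, the dish then rises against its underside (dish top 3 mm below the mouth point).
- catch_b (a joint): the same for the like catch at -x. Pressing with shut fingers on the middle of the dish works well: until its top is about 17 mm below the mouth point (at 22 mm the follower meets its stop). It takes 5 to 12 N, most of it in the first 8 mm.
- follower (a joint): travel of the sprung white follower plate (m), growing downward: 0 with one dish under the catches (as at the start), about 0.015 with two, stop at 0.034. The spring pushes up with 3 N at 0 and about 8 N at the stop.
- dropper: the small white dropper bottle (27 mm across, 66 mm tall), a bystander; origin at the centre of its underside.
- oil: the small brown oil bottle with a black cap (31 mm across, 62 mm tall), a bystander; origin at the centre of its underside.
- stain: the brown stain bottle with a red dropper top (42 mm across, 122 mm tall), a bystander; origin at the centre of its underside.
Things that resemble listed ones, but are neither listed nor needed, are in the scene too. What is shaped like the part that bears dish_loaded_center but black or brown is not meant.

How it is judged (in metres and radians):
At the end, for the whole second after the job is handed in: Dish at rest, flat (6 degrees), centred (6 mm), its centre 6.5 to 14.5 mm below the top face of the catches, so held under both; the first dish still beneath it (centre 20 to 30.5 mm below, flat, centred); follower 11 to 19 mm down (z of dish_center in the frame of feeder_mouth between -0.0145 and -0.0065 m and horizontal distance between each of dish_center, dish_loaded_center and feeder_mouth below 0.006 m and angle between each of dish_center, dish_loaded_center's own z axis and vertical below 0.1 rad and z of dish_loaded_center in the frame of feeder_mouth between -0.0305 and -0.02 m and value of joint follower between 0.011 and 0.019 m and linear speed of dish below 0.02 m/s); the robot touches nothing.
It fails at once if the small white dropper bottle was moved more than 30 mm (distance of dropper from where it was at the start of the episode above 0.03 m).
It fails at once if the small brown oil bottle with a black cap was moved more than 30 mm (distance of oil from where it was at the start of the episode above 0.03 m).
It fails at once if the brown stain bottle with a red dropper top was moved more than 30 mm (distance of stain from where it was at the start of the episode above 0.03 m).
It also fails if it takes over 45 s, if anything falls off the work surface, if the arm or the gripper's body presses on something with over 40 N, if the wrist force passes 120 N, or if a joint passes its speed limit or range.

### The arm

A 6-joint arm with a two-finger parallel gripper is mounted at the origin on a cart in front of the work surface, level with it; the furniture and walls round the work are solid. World frame = base frame: x ahead of the robot, y to its left, z up, the work surface at z = 0. Lengths are in mm, angles in degrees, forces in N, time in s.
With the tool pointing down it reaches from about 350 to 850 mm from the base axis. Payload 8.1 kg.
Tool frame: the origin (TCP) lies where the fingers leave the gripper's body, on its centre line; the fingertips stand 73 mm ahead of it and the grasp point (between the pads) lies 54 mm ahead of it; z points along the fingers, y is the line along which they close (so a half turn about z gives the same grasp; the last joint's range is limited). The gripper opens to 85 mm and grips with 20 to 120 N. Pads are 22 mm wide; open, the fingers measure 114 mm over their backs; the gripper's body (76 mm by 85 mm) begins 54 mm behind the grasp point. The pads swing forward as they close: fully open they stand 13 mm farther back than shut.
Start: joints at [61.513, 7.471, 85.268, -0, 87.261, -4.893], TCP at [240.136, 549.855, 303.892] pointing down, gripper open.
Joint ranges: [-169.43, 169.43], [-51.17, 129.36], [1.28, 143.12], [-76.62, 256.62], [0, 156.53], [-152.29, 152.29]. Speed limits (degrees/s): [136.94, 136.94, 159.86, 180, 180, 180].

### API

Orientations are given as [roll, pitch, yaw] about the fixed x, y, z axes, in that order (R = Rz(yaw) Ry(pitch) Rx(roll)).
In Python, from bench import sense, optics, r gives the robot as it stands.
- The arm moves only by the tool servo_tool, never from a script. Its argument "plan" is a list that holds one entry, the list of rows, each a list of 5 numbers: the shift along the world's x, y, z in m, then the turn about the world's z in degrees, then the finger opening in m, from 0 to 0.0854. A call has 1 to 10 rows; each row shifts and turns the commanded pose from where the row before left it; what a row does not reach is not made up. A row lasts 1/10 s, in which the tool goes at most 50 mm and 8.59 degrees, less where a joint would pass 70% of its speed; a pose out of reach is approached as far as the arm can. A call is refused whole if a number of a shift passes 0.05 or a number of a turn 8.59, either way. A call with a gripper value outside its range is refused whole. The fingers move at their own pace and stop on an object; "force" is the grip in N (left out, the last holds). Time passes only in rows, so rows that do not move let the fingers close. It gives the time, the measured TCP pose, the force, the opening and the grip force at its end, in the units of the state.
- sense(): the state, without advancing time (a new reading comes with each control period).
- optics.snapshot(name): name is "scene" or "top"; returns a dict with "frame" (384x512x3 uint8, blue, green, red), "fx", "fy", "cx", "cy" (pixels), "cam_to_world" (4x4, takes a point from camera to world coordinates). Camera axes: x right, y down, z forward; pixel columns grow to the right and rows downward; lengths in mm; the calibration is good to about 2 mm. A picture is of the moment at which its call begins. There is no depth.
- r.hand_in(): hands the job in; it is judged then, once.
The state is a dict: "time": time; "joint_pos": joint angles; "qd": joint speeds; "joint_efforts": joint torques, N m; "tool_pos": TCP position; "tcp_rot": TCP orientation; "ft_force": force on the tool from outside, world axes, zero at the start; "wrist_torque": the same for the moment, N m; "finger_gap": finger opening in mm; "grip_force": force on a finger pad.
Only numpy, scipy, OpenCV 4.12 (cv2) and the standard library are available. Lean on these libraries where they do the work, as an engineer would, in place of code of your own. Each camera call takes 0.05 s, during which the arm holds its last target. There are 200 camera calls.

## Working session

There is one attempt and no reset: what is moved stays moved. The work goes in short steps, Python scripts to look and compute and a tool call to move; the robot and the scene stay as the last step left them, time stands still between calls to the robot, and variables do not carry over. Pictures are saved under pics/ and viewed, at most 10 in all, crops included, and the job is handed in when it is done.

Besides the shell and the picture viewer there is one more tool, called after "Emit:" in YAML: its name, and indented under it one key for each argument. servo_tool: Moves the arm, as the interface text tells. Its arguments: {"type":"object","properties":{"plan":{"type":"array"},"force":{"type":"number"}},"required":["plan"]}

```bash
mkdir -p pics; cat > h.py <<'E'
import numpy as np, cv2
from bench import sense, optics, r
def snap(n,f=None):
    s=optics.snapshot(n)
    if f: cv2.imwrite(f,s["frame"])
    return s
def ray(s,u,v):
    T=np.array(s["cam_to_world"]); d=T[:3,:3]@np.array([(u-s["cx"])/s["fx"],(v-s["cy"])/s["fy"],1]); return T[:3,3],d/np.linalg.norm(d)
def onz(s,u,v,z):
    o,d=ray(s,u,v); return o+d*(z-o[2])/d[2]
def proj(s,p):
    q=np.linalg.inv(np.array(s["cam_to_world"]))@np.r_[p,1]; return s["fx"]*q[0]/q[2]+s["cx"],s["fy"]*q[1]/q[2]+s["cy"]
E
python3 - <<'E'
from h import *
a=snap("top","pics/top.png");b=snap("scene","pics/scene.png")
for s in(a,b): print(np.round(s["cam_to_world"],3).tolist(),s["fx"],s["cx"],s["cy"])
st=sense();print(st)
E
```

```text
[[0.178, -0.955, 0.239, 254.176], [-0.984, -0.174, 0.038, -18.26], [0.005, -0.242, -0.97, 1011.352], [0.0, 0.0, 0.0, 1.0]] 348.23572704771146 258.22557341451255 190.00473771416287
[[-0.686, -0.281, 0.672, -214.097], [-0.728, 0.279, -0.626, 634.661], [-0.012, -0.918, -0.396, 495.361], [0.0, 0.0, 0.0, 1.0]] 364.16287370246664 256.756763496161 194.84363263091566
{'time': 0.1, 'joint_pos': array([ 6.15112997e+01,  7.51143759e+00,  8.53247130e+01,  2.09653500e-03,
        8.72624343e+01, -4.89299314e+00]), 'qd': array([-0.09469879, -0.09158135, -0.12004014, -0.07396966,  0.00596684,
        0.0567705 ]), 'joint_efforts': array([ 1.85360812e-03, -5.70951712e+01, -5.01942480e+01, -1.22899737e-04,
        8.12618091e-03,  1.20360842e-04]), 'tool_pos': array([239.95180049, 549.50735718, 302.92635323]), 'tcp_rot': array([-1.79901953e+02, -1.04951364e-02,  1.56404182e+02]), 'ft_force': array([-0.89649978, -1.03496886, -0.91540362]), 'wrist_torque': array([ 0.01015405, -0.02535596, -0.00282375]), 'grip_force': 0.0, 'finger_gap': 85.45134214665246}
```

View pics/top.png

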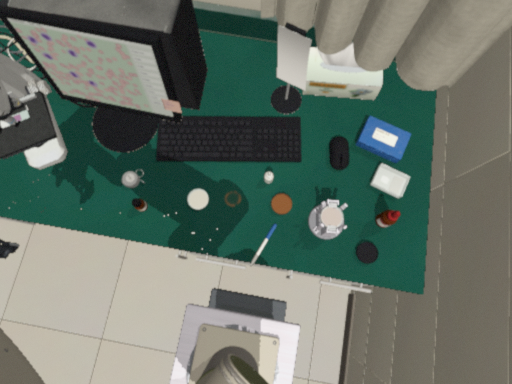

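View pics/scene.png

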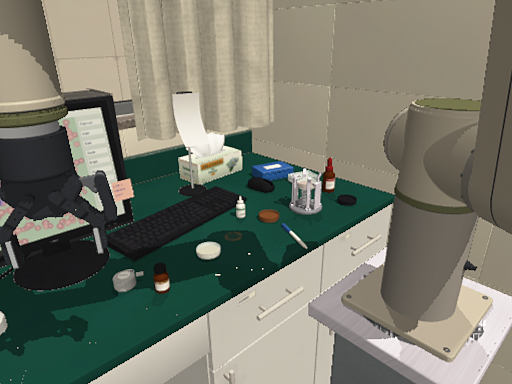

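The top view shows the clear loose dish at about (198,199), a brown lookalike at (282,204), the feeder at (327,218), the dropper at (268,177), the oil at (140,205) and the stain at (390,217). In the scene view the dish is at (208,250) and the feeder at (306,192).

```bash
cat > m.py <<'E'
from h import *
a=snap("top");b=snap("scene")
def blob(s,u,v,w,z,lo=120):
    f=s["frame"][v-w:v+w,u-w:u+w].astype(int)
    m=((f.min(2)>lo)).astype(np.uint8)
    n,l,st,c=cv2.connectedComponentsWithStats(m)
    k=1+np.argmax(st[1:,4]); 
    cs=max(cv2.findContours((l==k).astype(np.uint8),0,1)[0],key=cv2.contourArea)
    e=cv2.fitEllipse(cs); cu,cv_=c[k]+[u-w,v-w]
    print(st[k],e,(cu,cv_),onz(s,cu,cv_,z).round(1)); return cu,cv_
d=blob(a,198,199,18,13); e=blob(b,208,250,22,10)
def tri(p,q):
    o1,d1=ray(a,*p);o2,d2=ray(b,*q)
    t=np.linalg.lstsq(np.c_[d1,-d2],o2-o1,rcond=None)[0]
    P,Q=o1+t[0]*d1,o2+t[1]*d2; return ((P+Q)/2).round(1),np.linalg.norm(P-Q).round(2)
print("dish",tri(d,e))
A=cv2.resize(a["frame"][190:246,296:360],None,fx=6,fy=6,interpolation=cv2.INTER_CUBIC)
B=cv2.resize(b["frame"][160:220,280:334],None,fx=6,fy=6,interpolation=cv2.INTER_CUBIC)
h=max(A.shape[0],B.shape[0])
P=lambda i:cv2.copyMakeBorder(i,0,h-i.shape[0],0,0,0)
cv2.imwrite("pics/crop.png",np.hstack([P(A),P(B)]))
E
python3 m.py
```

```text
[  7   7  22  22 362] ((17.602596282958984, 17.657358169555664), (20.195524215698242, 21.022518157958984), 54.27286148071289) (np.float64(197.61049723756906), np.float64(198.6574585635359)) [442.3 191.1  13. ]
[ 10  14  24  17 340] ((21.94828224182129, 21.773691177368164), (16.52192497253418, 24.018856048583984), 85.2870101928711) (np.float64(207.93529411764706), np.float64(249.75)) [443.5 191.   10. ]
dish (array([442.7, 191.5,  10.6]), np.float64(0.07))
```

View pics/crop.png

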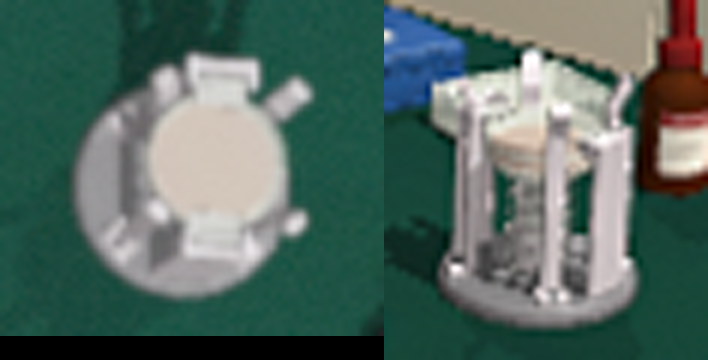

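Dish at (442.7, 191.5), consistent in both views. The crop shows the catches at (222,72) and (216,235), so the feeder's x axis is near +8°. The loaded dish is centred near (218,160). Next I fit the feeder.

```bash
cat > m2.py <<'E'
from h import *
from scipy.optimize import least_squares
a=snap("top");b=snap("scene")
C=lambda x,y:((x+.5)/6-.5+296,(y+.5)/6-.5+190)
p=onz(a,*C(222,53),95.5);q=onz(a,*C(216,257),93)
print("bracket ends",p.round(1),q.round(1),np.linalg.norm(p-q),"mid",(p+q)/2,"yaw",np.degrees(np.arctan2(*(p-q)[1::-1])))
f=a["frame"].astype(int); hsv=cv2.cvtColor(a["frame"],cv2.COLOR_BGR2HSV)
sub=np.zeros(f.shape[:2],bool); sub[190:246,296:360]=1
pink=((f[...,2]-f[...,0]>15)&(f[...,2]>150)&sub)
ys,xs=np.nonzero(pink);print("pink",len(xs),xs.mean(),ys.mean(),xs.min(),xs.max(),ys.min(),ys.max(),onz(a,xs.mean(),ys.mean(),88).round(1))
m=((hsv[...,1]<90)&sub).astype(np.uint8)
c=max(cv2.findContours(m,0,cv2.CHAIN_APPROX_NONE)[0],key=cv2.contourArea)[:,0]
W=[]
for u,v in c:
    ang=np.degrees(np.arctan2(v-221.5,u-326.5))
    if 50<ang<170 or ang<-170: W.append(onz(a,u,v,0)[:2])
W=np.array(W)
s=least_squares(lambda k:np.hypot(*(W-k[:2]).T)-k[2],[365,-195,52],loss="soft_l1");print("base",s.x.round(1),len(W))
for n,s,z,P in(("top",a,0,0),):
    for nm,u,v,zz in(("dropper",268,177,40),("oil",140,205,40),("stain",390,217,80)): print(nm,onz(s,u,v,zz).round())
# scene base ellipse
f=b["frame"];hs=cv2.cvtColor(f,cv2.COLOR_BGR2HSV)
s2=np.zeros(f.shape[:2],np.uint8);s2[160:220,280:334]=1
m=((hs[...,1]<60)&(s2>0)).astype(np.uint8)
c=max(cv2.findContours(m,0,cv2.CHAIN_APPROX_NONE)[0],key=cv2.contourArea)[:,0]
W=np.array([onz(b,u,v,0)[:2] for u,v in c if v>206])
s=least_squares(lambda k:np.hypot(*(W-k[:2]).T)-52,[365,-195],loss="soft_l1");print("base scene",s.x.round(1),len(W))
E
python3 m2.py
```

```text
bracket ends [ 492.6 -183.9   95.5] [ 401.4 -193.5   93. ] 91.71528450865735 mid [ 446.96034424 -188.70374732   94.25      ] yaw 5.971893737986869
pink 294 330.9965986394558 216.43197278911563 321 341 207 225 [ 444.5 -187.4   88. ]
base [-660694.   194002.   689024.7] 37
dropper [537.  -1.  40.]
oil [390. 342.  40.]
stain [ 473. -347.   80.]
base scene [ 386.6 -128.5] 36
```

Emit:
servo_tool:
  plan:
    - [[0.0203, -0.0358, -0.01, 3.1, 0.085], [0.0203, -0.0358, -0.01, 3.1, 0.085], [0.0203, -0.0358, -0.01, 3.1, 0.085], [0.0203, -0.0358, -0.01, 3.1, 0.085], [0.0203, -0.0358, -0.01, 3.1, 0.085], [0.0203, -0.0358, -0.01, 3.1, 0.085], [0.0203, -0.0358, -0.01, 3.1, 0.085], [0.0203, -0.0358, -0.01, 3.1, 0.085], [0.0203, -0.0358, -0.01, 3.1, 0.085], [0.0199, -0.0362, -0.01, 3.1, 0.085]]
  force: 20

```text
time: 1.3
tool_pos: [443.3, 189.9, 203.7]
tcp_rot: [180.0, 0.0, -172.5]
ft_force: [0.0, 0.5, -1.2]
finger_gap: 85.1
grip_force: 0.0
```

```bash
cat > m3.py <<'E'
from h import *
from scipy.optimize import least_squares
a=snap("top")
f=cv2.GaussianBlur(a["frame"],(3,3),0).astype(int)
# base: outermost non-green along rays from approx base centre, near side
uc,vc=326.3,221.3
W=[]
for ang in np.radians(np.arange(40,215,5)):
    prof=[]
    R=np.arange(10,26,.25)
    g=[cv2.remap(f.astype(np.float32),np.float32([[uc+t*np.cos(ang)]]),np.float32([[vc+t*np.sin(ang)]]),1)[0,0,2] for t in R]
    k=np.argmin(np.gradient(np.array(g))); W.append(onz(a,uc+R[k]*np.cos(ang),vc+R[k]*np.sin(ang),2)[:2])
W=np.array(W)
s=least_squares(lambda k:np.hypot(*(W-k[:2]).T)-k[2],[445,-188,52],loss="soft_l1",f_scale=1);print("base",s.x.round(1),s.fun.round(1))
s=least_squares(lambda k:np.hypot(*(W-k[:2]).T)-52,[445,-188],loss="soft_l1",f_scale=1);print("base",s.x.round(1))
st=sense();print(st["time"],st["tool_pos"],st["tcp_rot"],st["ft_force"])
E
python3 m3.py
```

```text
base [ 444.5 -189.3   50.8] [-0.4 -0.6 -0.  -0.9 -0.3  0.3  0.3  1.  -0.5  0.2  1.   2.4 -0.4  1.
 -0.4  0.3 -0.5  0.2 -0.6  0.1 -0.8  0.6 -0.3  1.1 -0.6  0.  -0.1 -1.
 -1.1 -1.2 -0.5  1.6  0.9  0.2  1.1]
base [ 445.8 -190. ]
1.35 [445.03966644 185.07976046 202.02444247] [-1.79791069e+02 -2.05772904e-02 -1.72373724e+02] [ 0.81956361 -5.1885253  -1.59769851]
```

Emit:
servo_tool:
  plan:
    - [[0, 0, 0, 0, 0.085], [0, 0, -0.03, 0, 0.085], [0, 0, -0.03, 0, 0.085], [0, 0, -0.03, 0, 0.085], [0, 0, -0.02, 0, 0.085], [0, 0, -0.01, 0, 0.085], [0, 0, 0, 0, 0.068], [0, 0, 0, 0, 0.068], [0, 0, 0, 0, 0.068], [0, 0, 0, 0, 0.068]]

```text
time: 2.35
tool_pos: [443.7, 191.8, 85.3]
tcp_rot: [180.0, 0.1, -172.6]
ft_force: [-0.1, -0.4, -0.2]
finger_gap: 68.0
grip_force: 0.0
```

```bash
python3 - <<'E'
from h import *
b=snap("scene")
cv2.imwrite("pics/grasp.png",cv2.resize(b["frame"][180:290,140:280],None,fx=5,fy=5,interpolation=cv2.INTER_CUBIC))
st=sense();print(st["time"],st["tool_pos"],st["tcp_rot"],st["ft_force"],st["finger_gap"])
E
```

```text
2.4 [443.50047633 191.7112538   85.02096864] [ 1.79981335e+02  1.13215269e-01 -1.72599657e+02] [ 0.21839966  0.23374902 -0.34675184] 67.75981282365977
```

View pics/grasp.png

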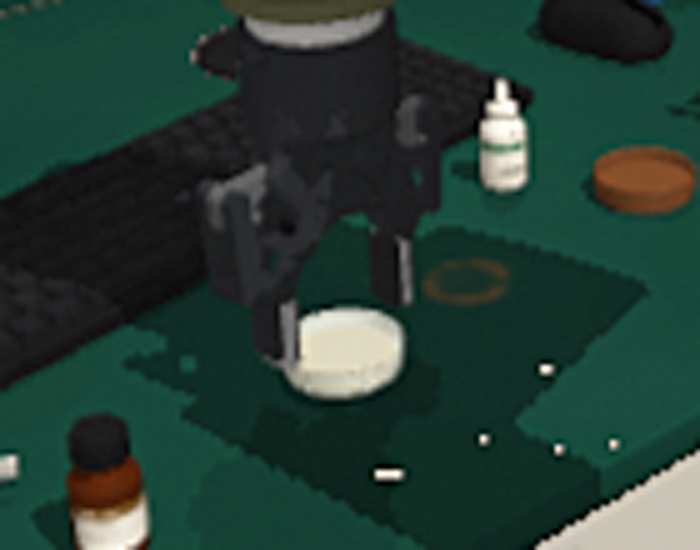

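The view shows the dish (347,345) between the fingertips (278,365) and (402,303). I lower further and feel for the bench.

Emit:
servo_tool:
  plan:
    - [[0, 0, -0.003, 0, 0.068], [0, 0, -0.003, 0, 0.068], [0, 0, -0.002, 0, 0.068], [0, 0, 0, 0, 0.068], [0, 0, 0, 0, 0.068]]

```text
time: 2.9
tool_pos: [442.6, 191.4, 75.7]
tcp_rot: [-180.0, -0.0, -172.6]
ft_force: [-0.4, -0.2, 0.4]
finger_gap: 68.3
grip_force: 0.0
```

Emit:
servo_tool:
  plan:
    - [[0, 0, -0.001, 0, 0.068], [0, 0, -0.001, 0, 0.068], [0, 0, -0.001, 0, 0.068], [0, 0, 0, 0, 0.068]]

```text
time: 3.3
tool_pos: [442.6, 191.4, 72.7]
tcp_rot: [-180.0, -0.0, -172.6]
ft_force: [-1.0, -0.6, -0.1]
finger_gap: 68.0
grip_force: 0.0
```

Emit:
servo_tool:
  plan:
    - [[0, 0, 0, 0, 0.056], [0, 0, 0, 0, 0.056], [0, 0, 0, 0, 0.056], [0, 0, 0, 0, 0.056], [0, 0, 0, 0, 0.056]]
  force: 25

```text
time: 3.8
tool_pos: [442.9, 191.5, 73.1]
tcp_rot: [180.0, 0.0, -172.6]
ft_force: [0.6, 0.4, 4.1]
finger_gap: 59.2
grip_force: 27.2
```

Emit:
servo_tool:
  plan:
    - [[0, 0, 0.005, 0, 0.056], [0, 0, 0.015, 0, 0.056], [0, 0, 0.03, 0, 0.056], [0, 0, 0.03, 0, 0.056], [0, 0, 0.02, 0, 0.056], [0, 0, 0, 0, 0.056], [0, 0, 0, 0, 0.056]]

```text
time: 4.5
tool_pos: [442.7, 191.5, 172.8]
tcp_rot: [180.0, 0.0, -172.6]
ft_force: [-0.1, 0.3, -1.2]
finger_gap: 59.0
grip_force: 27.1
```

```bash
python3 - <<'E'
from h import *
b=snap("scene");a=snap("top")
B=cv2.resize(b["frame"][150:260,140:260],None,fx=5,fy=5,interpolation=cv2.INTER_CUBIC)
cv2.imwrite("pics/lift.png",B)
st=sense();print(st["time"],st["tool_pos"],st["tcp_rot"],st["ft_force"],st["finger_gap"],st["grip_force"])
E
```

```text
4.6 [441.84825045 191.15905974 171.38670142] [-1.79972485e+02 -1.34591524e-01 -1.72594329e+02] [ 0.41877495  0.38691366 -0.74617535] 59.30601528658041 27.14539736509323
```

View pics/lift.png

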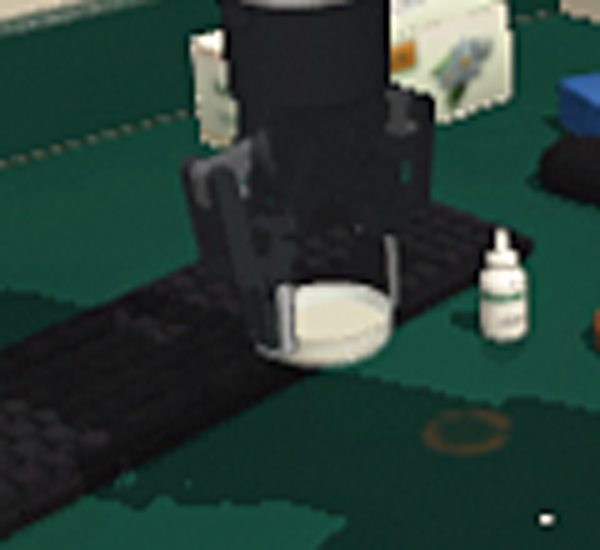

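The dish is held flat between the pads, with its left and right edges at about x 258 and 393 in the crop. I'll check its offset from the tool axis.

```bash
python3 - <<'E'
from h import *
b=snap("scene");st=sense();c=st["tool_pos"];print(c)
t=np.linspace(0,6.283,200)
for z in(-73,-58):
    P=np.array([proj(b,[c[0]+30.5*np.cos(k),c[1]+30.5*np.sin(k),c[2]+z]) for k in t])
    print(z,((P.min(0)-[140,150])*5).round(),((P.max(0)-[140,150])*5).round())
p=np.array(proj(b,c-[0,0,58]));print("per10mm x,y",(np.array(proj(b,c-[-10,0,58]))-p)*5,(np.array(proj(b,c-[0,-10,58]))-p)*5)
E
```

```text
[441.7467532  191.11428318 171.19796314]
-73 [266. 315.] [393. 373.]
-58 [263. 287.] [392. 344.]
per10mm x,y [-12.28126328  -6.5262272 ] [-17.21237625   6.5379162 ]
```

Emit:
servo_tool:
  plan:
    - [[0, -0.01, 0.02, 0, 0.056], [0, -0.03, 0.02, 0, 0.056], [0, -0.045, 0.01, 0, 0.056], [0, -0.045, 0, 0, 0.056], [0, -0.045, 0, 0, 0.056], [0.001, -0.045, 0, 0, 0.056], [0.001, -0.045, 0, 0, 0.056], [0.001, -0.045, 0, 0, 0.056], [0, -0.045, 0, 0, 0.056], [0, -0.0255, 0, 0, 0.056]]

```text
time: 5.65
tool_pos: [444.7, -191.8, 221.6]
tcp_rot: [180.0, -0.1, -172.7]
ft_force: [0.8, 0.1, 0.4]
finger_gap: 59.3
grip_force: 27.3
```

Emit:
servo_tool:
  plan:
    - [[0, 0, 0, 0, 0.056], [0, 0, 0, 0, 0.056], [0, 0, 0, 0, 0.056]]

```text
time: 5.95
tool_pos: [445.4, -188.0, 222.0]
tcp_rot: [179.9, -0.1, -172.6]
ft_force: [-0.1, 0.0, -0.6]
finger_gap: 59.4
grip_force: 27.3
```

```bash
python3 - <<'E'
from h import *
b=snap("scene");a=snap("top")
B=cv2.resize(b["frame"][130:230,260:350],None,fx=6,fy=6,interpolation=cv2.INTER_CUBIC)
cv2.imwrite("pics/over.png",B)
st=sense();print(st["time"],st["tool_pos"],st["tcp_rot"],st["ft_force"],st["finger_gap"],st["grip_force"])
c=st["tool_pos"]
t=np.linspace(0,6.283,200)
for x,y,z,rr in((c[0],c[1],c[2]-73,30.5),(c[0],c[1],c[2]-58,30.5),(445.5,-189,0,52),(445.5,-189,10,52)):
    P=np.array([proj(b,[x+rr*np.cos(k),y+rr*np.sin(k),z]) for k in t])
    print(z,((P.min(0)-[260,130])*6).round(),((P.max(0)-[260,130])*6).round())
E
```

```text
6.05 [ 445.70735923 -187.87390507  222.46361044] [ 1.79964880e+02 -3.17413304e-02 -1.72504823e+02] [-0.61827505 -0.11623519 -0.57876859] 59.274096880077884 27.275371849536896
149.46361044149003 [220. 177.] [342. 215.]
164.46361044149003 [221. 149.] [344. 186.]
0 [172. 425.] [370. 509.]
10 [172. 408.] [371. 491.]
```

View pics/over.png

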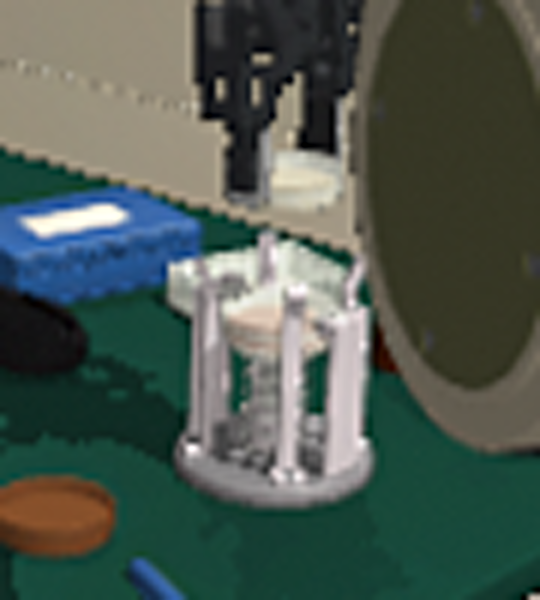

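Emit:
servo_tool:
  plan:
    - [[0.0005, -0.002, -0.01, 0, 0.056], [0, 0, -0.012, 0, 0.056], [0, 0, -0.01, 0, 0.056], [0, 0, -0.008, 0, 0.056], [0, 0, -0.006, 0, 0.056], [0, 0, 0, 0, 0.056], [0, 0, 0, 0, 0.056]]

```text
time: 6.75
tool_pos: [446.3, -191.1, 176.9]
tcp_rot: [180.0, -0.0, -172.6]
ft_force: [-0.3, 0.3, -0.0]
finger_gap: 59.2
grip_force: 27.3
```

Emit:
servo_tool:
  plan:
    - [[0, 0, -0.003, 0, 0.056], [0, 0, -0.003, 0, 0.056], [0, 0, 0, 0, 0.056], [0, 0, 0, 0, 0.056]]

```text
time: 7.15
tool_pos: [446.2, -191.0, 170.9]
tcp_rot: [180.0, -0.0, -172.6]
ft_force: [0.1, 0.1, -0.1]
finger_gap: 59.4
grip_force: 27.3
```

Emit:
servo_tool:
  plan:
    - [[0, 0, -0.002, 0, 0.056], [0, 0, -0.002, 0, 0.056], [0, 0, 0, 0, 0.056]]

```text
time: 7.45
tool_pos: [446.0, -190.9, 166.5]
tcp_rot: [180.0, -0.0, -172.6]
ft_force: [0.1, -0.7, -0.9]
finger_gap: 59.2
grip_force: 27.3
```

Emit:
servo_tool:
  plan:
    - [[0, 0, -0.001, 0, 0.056], [0, 0, -0.001, 0, 0.056], [0, 0, 0, 0, 0.056]]

```text
time: 7.75
tool_pos: [446.2, -191.0, 164.7]
tcp_rot: [180.0, -0.0, -172.6]
ft_force: [0.4, -0.4, -0.8]
finger_gap: 59.6
grip_force: 27.3
```

Emit:
servo_tool:
  plan:
    - [[0, 0, -0.001, 0, 0.056], [0, 0, 0, 0, 0.056]]

```text
time: 7.95
tool_pos: [446.3, -191.1, 164.3]
tcp_rot: [-180.0, 0.0, -172.6]
ft_force: [-2.4, 1.6, 4.9]
finger_gap: 59.3
grip_force: 27.7
```

Emit:
servo_tool:
  plan:
    - [[0, 0, -0.001, 0, 0.056], [0, 0, 0, 0, 0.056]]

```text
time: 8.15
tool_pos: [446.5, -191.2, 163.6]
tcp_rot: [-180.0, 0.0, -172.6]
ft_force: [-3.3, 1.9, 6.4]
finger_gap: 59.8
grip_force: 27.8
```

Emit:
servo_tool:
  plan:
    - [[0, 0, -0.001, 0, 0.056], [0, 0, 0, 0, 0.056]]

```text
time: 8.35
tool_pos: [446.5, -191.2, 162.8]
tcp_rot: [-180.0, 0.0, -172.6]
ft_force: [-3.2, 1.0, 7.9]
finger_gap: 59.3
grip_force: 27.9
```

Contact came exactly at the catches' height. I'll release and look.

Emit:
servo_tool:
  plan:
    - [[0, 0, 0.002, 0, 0.056], [-0.001, 0.0003, 0, 0, 0.056], [0, 0, 0, 0, 0.064], [0, 0, 0, 0, 0.07], [0, 0, 0, 0, 0.072], [0, 0, 0, 0, 0.072]]

```text
time: 8.95
tool_pos: [445.1, -190.7, 163.6]
tcp_rot: [180.0, -0.0, -172.6]
ft_force: [0.6, 0.4, 0.4]
finger_gap: 72.2
grip_force: 0.0
```

Emit:
servo_tool:
  plan:
    - [[0, 0, 0.01, 0, 0.072], [0, 0, 0.03, 0, 0.072], [0, 0, 0.03, 0, 0.072], [0, 0, 0.03, 0, 0.04], [0, 0, 0, 0, 0.0], [0, 0, 0, 0, 0.0], [0, 0, 0, 0, 0.0], [0, 0, 0, 0, 0.0], [0, 0, 0, 0, 0.0]]

```text
time: 9.85
tool_pos: [444.8, -190.5, 262.8]
tcp_rot: [179.9, -0.1, -172.6]
ft_force: [0.1, -0.4, 0.0]
finger_gap: 0.3
grip_force: 0.0
```

```bash
python3 - <<'E'
from h import *
b=snap("scene");a=snap("top")
B=cv2.resize(b["frame"][130:230,260:350],None,fx=6,fy=6,interpolation=cv2.INTER_CUBIC)
cv2.imwrite("pics/laid.png",B)
st=sense();print(st["time"],st["tool_pos"],st["tcp_rot"],st["ft_force"],st["finger_gap"],st["grip_force"])
E
```

```text
9.95 [ 444.94281845 -190.58138892  263.14640927] [ 1.79952006e+02 -6.39603095e-02 -1.72596946e+02] [-0.17027839 -0.04780092  0.48415008] 0.0027170573023155608 0.0
```

View pics/laid.png

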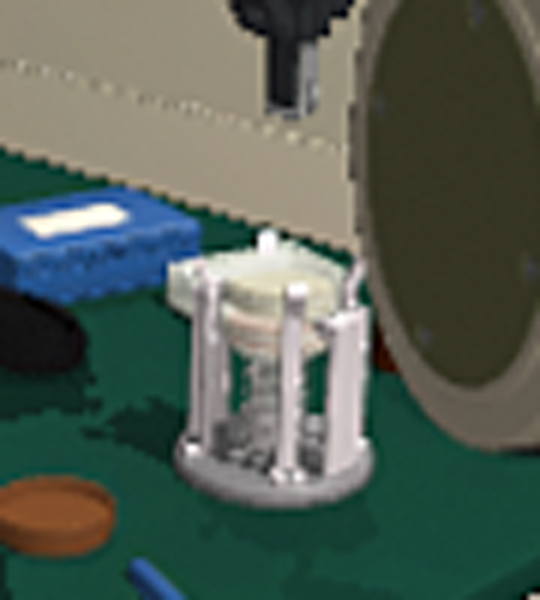

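The dish lies level on the catches: top face at about (282,278), with the loaded dish below at (275,330). Now I press with shut fingers.

Emit:
servo_tool:
  plan:
    - [[0, 0, -0.03, 0, 0], [0, 0, -0.03, 0, 0], [0, 0, -0.02, 0, 0], [0, 0, 0, 0, 0], [0, 0, -0.004, 0, 0], [0, 0, -0.004, 0, 0], [0, 0, 0, 0, 0]]

```text
time: 10.65
tool_pos: [446.1, -191.2, 177.5]
tcp_rot: [-179.9, 0.1, -172.6]
ft_force: [-1.2, 0.2, 6.8]
finger_gap: -0.1
grip_force: 3.0
```

Emit:
servo_tool:
  plan:
    - [[0, 0, -0.003, 0, 0], [0, 0, -0.003, 0, 0], [0, 0, -0.003, 0, 0], [0, 0, -0.003, 0, 0], [0, 0, 0, 0, 0]]

```text
time: 11.15
tool_pos: [446.4, -191.3, 165.3]
tcp_rot: [-179.9, 0.2, -172.6]
ft_force: [2.1, -0.9, 3.6]
finger_gap: 0.1
grip_force: 1.9
```

Emit:
servo_tool:
  plan:
    - [[0, 0, -0.003, 0, 0], [0, 0, -0.003, 0, 0], [0, 0, -0.003, 0, 0], [0, 0, -0.003, 0, 0], [0, 0, 0, 0, 0]]

```text
time: 11.65
tool_pos: [446.0, -191.2, 152.8]
tcp_rot: [-179.9, 0.1, -172.6]
ft_force: [3.1, -1.3, 5.1]
finger_gap: 0.2
grip_force: 2.5
```

Emit:
servo_tool:
  plan:
    - [[0, 0, -0.002, 0, 0], [0, 0, -0.002, 0, 0], [0, 0, -0.001, 0, 0], [0, 0, 0, 0, 0], [0, 0, 0, 0, 0]]

```text
time: 12.15
tool_pos: [446.0, -191.2, 148.0]
tcp_rot: [-179.9, 0.1, -172.6]
ft_force: [2.6, 0.2, 4.8]
finger_gap: 0.0
grip_force: 2.9
```

Emit:
servo_tool:
  plan:
    - [[0, 0, -0.001, 0, 0], [0, 0, -0.001, 0, 0], [0, 0, 0, 0, 0], [0, 0, 0, 0, 0], [0, 0, 0.005, 0, 0], [0, 0, 0.005, 0, 0], [0, 0, 0.005, 0, 0], [0, 0, 0.005, 0, 0], [0, 0, 0.005, 0, 0], [0, 0, 0.005, 0, 0]]

```text
time: 13.15
tool_pos: [444.6, -190.4, 174.6]
tcp_rot: [179.9, -0.1, -172.6]
ft_force: [-1.2, 0.4, 0.0]
finger_gap: 0.1
grip_force: 0.0
```

Emit:
servo_tool:
  plan:
    - [[0, 0, 0.03, 0, 0], [0, 0, 0.04, 0, 0], [0, 0, 0.04, 0, 0], [0, 0.02, 0, 0, 0], [0, 0.04, 0, 0, 0], [0, 0.04, 0, 0, 0], [0, 0, 0, 0, 0], [0, 0, 0, 0, 0]]

```text
time: 13.95
tool_pos: [445.0, -90.0, 284.8]
tcp_rot: [-180.0, -0.0, -172.5]
ft_force: [0.7, -0.4, -0.0]
finger_gap: 0.1
grip_force: 0.0
```

```bash
python3 - <<'E'
from h import *
b=snap("scene");a=snap("top")
B=cv2.resize(b["frame"][150:230,280:340],None,fx=6,fy=6,interpolation=cv2.INTER_CUBIC)
A=cv2.resize(a["frame"][180:260,290:360],None,fx=6,fy=6,interpolation=cv2.INTER_CUBIC)
cv2.imwrite("pics/end.png",np.hstack([A,B]))
st=sense();print(st["time"],st["tool_pos"],st["ft_force"])
E
```

```text
14.05 [445.10795826 -91.2001758  284.79028134] [-0.42636365  0.09194903 -0.93875518]
```

View pics/end.png

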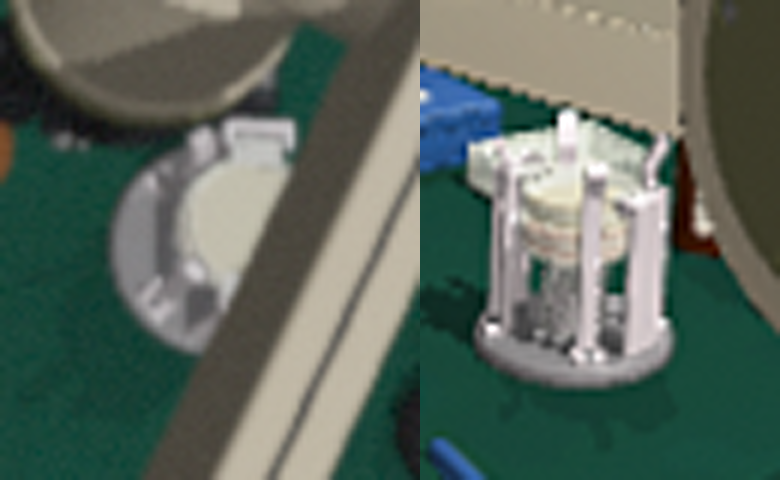

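The loose dish sits lower, with the +x flap over it at (255,150) and the other dish beneath it at (575,240). The arm hides the -x catch, so I move aside to check it.

Emit:
servo_tool:
  plan:
    - [[0, 0.03, 0, 0, 0], [0, 0.045, 0, 0, 0], [0, 0.045, 0, 0, 0], [0, 0.045, 0, 0, 0], [0, 0.045, 0, 0, 0], [0, 0.03, 0, 0, 0], [0, 0, 0, 0, 0], [0, 0, 0, 0, 0]]

```text
time: 14.85
tool_pos: [445.4, 148.8, 284.6]
tcp_rot: [-180.0, -0.0, -172.6]
ft_force: [0.1, -0.7, -0.9]
finger_gap: 0.3
grip_force: 0.0
```

```bash
python3 - <<'E'
from h import *
b=snap("scene");a=snap("top")
B=cv2.resize(b["frame"][150:230,280:340],None,fx=6,fy=6,interpolation=cv2.INTER_CUBIC)
A=cv2.resize(a["frame"][180:260,290:360],None,fx=6,fy=6,interpolation=cv2.INTER_CUBIC)
cv2.imwrite("pics/end2.png",np.hstack([A,B]))
E
```

```text
(no output)
```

View pics/end2.png

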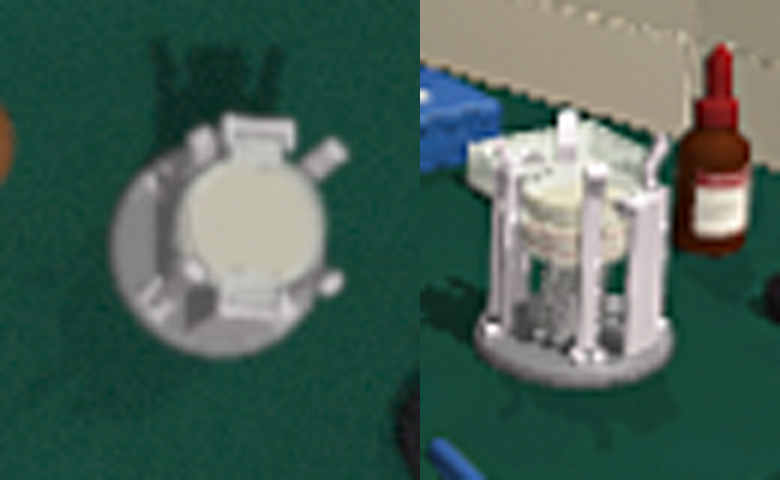

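Both flaps lie over the cream dish, at (255,150) and (250,295), as they did over the first dish at the start, so I'm handing in.

```bash
python3 -c "
from bench import r
print(r.hand_in())"
```

```text
the job is handed in; nothing more can be done
None
```

The loose dish is loaded in the feeder and the job is handed in, with no verdict returned. The last pictures show it level under both catches, on top of the first dish, with the arm clear and the bystander bottles untouched, at about 15 s of the 45 s allowed.

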